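# Latch the solvent cage

## Task

Sparks are about to fly from the grinder: swing the yellow gate of the solvent cage shut, lifting its latch bar by the red ball so that the bar passes over the striker and drops behind it into the catch. Leave the gate shut with the bar lying down in the catch, let go, and do not disturb the loose things standing around the cage.

Things in the scene. Friction and masses are not known exactly. Their poses are not given: they have to be found in the camera images.
- cage: Grey sheet-steel cage fixed on the bench, 142 deep x 250 wide x 331 high mm without its visor. Origin under its middle, on the bench; x points from its open front to its back, y to its left seen from the robot, z up. The front faces of its two posts lie at x = -92 mm.
- visor_lip (a point): middle of the lower front edge of the visor (the roof run on forwards over the latch): x = -150, y = 0, z = 319 mm of the cage; the roof's underside behind it is at 325 mm. With the gate nearly shut a gripper reaches the ball only from in front, the tool tilted some 25 to 45 degrees from vertical (pointing down and to the cage's +x).
- gate_hinge (a point): point on the gate's vertical hinge axis, at the latch bar's height (200 mm above the bench); at x = -85, y = +87 mm of the cage. The gate is a yellow mesh frame 174 mm wide, 12 mm thick, 22 to 315 mm above the bench; its mass is 0.6 kg and it runs from the hinge towards the cage's -y.
- gate (a joint): gate angle, rad: 0 = shut (stop), grows to 1.0 as it swings out towards the robot (clockwise from above). Light friction (0.05 N m), no spring: it stays where it is left.
- bar_pivot (a point): pivot of the latch bar on the gate: 18 mm in front of the gate's middle plane, 37 mm from the hinge axis along the gate, 200 mm high. The steel bar, 6 thick x 18 high mm, runs 175 mm from here along the gate away from the hinge, past the gate's edge and over the catch post.
- latch_bar (a joint): latch bar angle, rad: 0 = level (resting on its pin), grows to 0.6 (stop) as the free end is lifted; it falls back by its own weight (bar and ball 0.12 kg).
- ball (a point): centre of the red ball knob, 28 mm diameter, on a 10 mm stem that stands straight out from the bar's front; the ball's centre is 80 mm from the pivot along the bar and 46 mm in front of the bar's middle plane. With gate shut and bar level it is at x = -149, y = -30, z = 200 mm of the cage.
- catch (a point): middle of the slot of the steel catch on the right-hand post, at the level of the bar's underside at rest (191 mm high). The slot is open at the top and 15 mm wide, from x = -96 to -111 mm of the cage. Behind the striker the gate has only 0.03 rad of play.
- striker_top (a point): top middle of the striker, the upright that closes the slot in front: 8 mm thick, 16 mm wide, its top 14 mm above the bar's underside at rest, its middle 157 mm from the bar's pivot: the bar clears it when lifted 0.11 rad or more. A lowered bar meets it from in front at a gate angle of about 0.10 rad.
- sanding_block: loose wooden sanding block 62x112x36 mm right of the cage; leave alone
- polish_bar: loose green and cream polishing bar 30x85x30 mm, right of the cage's front; leave alone
- tape_roll: loose grey tape roll, 101 mm across, 24 high, left of the cage; leave alone
- block_magnet: loose red block magnet with bright ends 25x50x20 mm, left of the cage's front; leave alone

How it is judged:
On the way:
1. the latch bar is lifted while the gate is still outside the striker (value of joint latch_bar above 0.1 rad and value of joint gate above 0.06 rad), for 0.05 s.
At the end, for the whole second after the job is handed in: The gate is shut (angle under 0.05 rad) with the latch bar down in the catch behind the striker (bar angle under 0.04 rad), both at rest (value of joint gate below 0.05 rad and value of joint latch_bar below 0.04 rad and velocity of joint gate between -0.05 and 0.05 rad/s and velocity of joint latch_bar between -0.05 and 0.05 rad/s); the robot touches nothing.
It fails at once if the sanding block is moved by more than 30 mm (distance of sanding_block from where it was at the start of the episode above 0.03 m).
It fails at once if the polishing bar is moved by more than 30 mm (distance of polish_bar from where it was at the start of the episode above 0.03 m).
It fails at once if the tape roll is moved by more than 30 mm (distance of tape_roll from where it was at the start of the episode above 0.03 m).
It fails at once if the block magnet is moved by more than 30 mm (distance of block_magnet from where it was at the start of the episode above 0.03 m).
It also fails if it takes over 35 s, if anything falls off the work surface, if the arm or the gripper's body presses on something with over 40 N, if the wrist force passes 120 N, or if a joint passes its speed limit or range.

## Robot

A 6-joint arm with a two-finger parallel gripper is mounted at the origin on a cart in front of the work surface, level with it; the furniture and walls round the work are solid. World frame = base frame: x ahead of the robot, y to its left, z up, the work surface at z = 0. Lengths are in m, angles in rad, forces in N, time in s.
With the tool pointing down it reaches from about 0.35 to 0.775 m from the base axis. Payload 5.5 kg.
Tool frame: the origin (TCP) lies midway between the tips of the shut fingers; the grasp point (between the pads) lies 19 mm behind it (env.tcp_to_grasp is the distance from the TCP to the grasp point, in m); z points along the fingers, y is the direction in which the jaws open and shut (so a half turn about z gives the same grasp; the last joint's range is limited). The gripper opens to 85 mm and grips with 20 to 120 N. Pads are 22 mm wide; open, the fingers measure 114 mm over their backs; the gripper's body (76 mm by 85 mm) begins 54 mm behind the grasp point. The pads swing forward as they close: fully open they stand 13 mm farther back than shut.
Start: joints at [-1.249, 0.313, 0.046, 1.304, 0, 1.431], TCP at [0.256, -0.515, 0.231] pointing down, gripper open.
Joint ranges: [-2.76, 2.76], [-0.86, 1.69], [-1.03, 1.26], [-2.2, 2.34], [-1.47, 1.5], [-3.14, 3.14]. Speed limits (rad/s): [2.57, 2.57, 3.14, 3.14, 3.14, 3.14].

## Interface

Orientations are given as a unit quaternion [w, x, y, z].
In Python, from workcell import get_state, viewer, hand_in, finder, env gives the robot as it stands.
- The arm moves only by the tool arm_command, never from a script. Its argument "motion" is a list of rows, each an object of numbers: "x", "y", "z": the shift along the tool's x, y, z in mm; "rx", "ry", "rz": the turn, a rotation vector about the tool's x, y, z in degrees; "hand": the closure, from -1 (fully open) to 1 (shut). A call has 1 to 10 rows; each row is the pose to reach, as a shift and turn from the pose commanded when the call began, along the tool's axes at that moment; what a row does not reach only later rows make up. A row lasts 1/8 s, in which the tool goes at most 62.5 mm and 10.7 degrees, less where a joint would pass 70% of its speed; a pose out of reach is approached as far as the arm can. A call with a gripper value outside its range is refused whole. The fingers move at their own pace and stop on an object; "force" is the grip in N (left out, the last holds). Time passes only in rows, so rows that repeat a pose let the fingers close. It gives the time, the measured TCP pose, the force and the opening at its end, in the units of the state.
- get_state(): the state, without advancing time (a new reading comes with each control period).
- viewer.read_camera(name): name is "side" or "top"; returns a dict with "image" (400x640x3 uint8, red, green, blue), "z_map" (400x640 float32, m along the optical axis (not along the pixel's ray), 0 where there is no reading), "intrinsics" (3x3 intrinsics, pixels), "rvec" (rotation vector, rad) and "tvec" (3), from world to camera coordinates, as OpenCV has them. Camera axes: x right, y down, z forward; pixel columns grow to the right and rows downward; lengths in m; the calibration is good to about 2 mm. A picture is of the moment at which its call begins.
- hand_in(): hands the job in, once; it reports no verdict.
Trained networks look in a picture, given as the dict that the camera call returned (one of the last four; its "shot" number tells which), for a name from the list of things; names that differ only in an ending like _2 or _b are one class to them, and where a whole thing is asked for, a point or a joint stands for the part that bears it (a point fixed in the world has none). Each returns a list of dicts, best first, with "score" (0 to 1); they miss things now and then, are a little off and sometimes report something else, mostly with a low value. They report only what shows in the picture. A call takes as long as a camera call.
- finder.find_in(picture, query): "at" ([column, row] in pixels, amid what is visible of it).
- finder.masks_of(picture, query): "region" (400x640 bool, what is visible of it) and "at" ([column, row] in pixels, amid what is visible of it).
The state is a dict: "clock": time; "joint_pos": joint angles; "qvel": joint speeds; "tau": joint torques, N m; "tcp_pos": TCP position; "orientation": TCP orientation; "wrist_force": force on the tool from outside, world axes, zero at the start; "ft_torque": the same for the moment, N m; "finger_gap": finger opening in m.
Only numpy, scipy, OpenCV 4.12 (cv2) and the standard library are available. Lean on these libraries where they do the work, as an engineer would, in place of code of your own. Each camera call takes 0.05 s, during which the arm holds its last target.

## Working session

There is one attempt and no reset: what is moved stays moved. The work goes in short steps, Python scripts to look and compute and a tool call to move; the robot and the scene stay as the last step left them, time stands still between calls to the robot, and variables do not carry over. Pictures are saved under pics/ and viewed, and the job is handed in when it is done.

Besides the shell and the picture viewer there is one more tool, called after ">>>" by a JSON object that holds its "op" and its "data". arm_command: Moves the arm, as the interface text tells. Its arguments: {"type":"object","properties":{"motion":{"type":"array","items":{"type":"object","properties":{"x":{"type":"number"},"y":{"type":"number"},"z":{"type":"number"},"rx":{"type":"number"},"ry":{"type":"number"},"rz":{"type":"number"},"hand":{"type":"number"}}}},"force":{"type":"number"}},"required":["motion"]}

```bash
ls; mkdir -p pics
cat > h.py <<'E'
import numpy as np, cv2
from scipy.spatial.transform import Rotation as R
from workcell import get_state, viewer, hand_in, finder, env
def world(p,uv,d=None):
    u,v=uv; K=p["intrinsics"]
    z=p["z_map"][int(round(v)),int(round(u))] if d is None else d
    c=np.array([(u-K[0,2])/K[0,0]*z,(v-K[1,2])/K[1,1]*z,z])
    Rm=cv2.Rodrigues(np.array(p["rvec"],float))[0]
    return Rm.T@(c-np.array(p["tvec"]).ravel())
def cloud(p):
    K=p["intrinsics"];z=p["z_map"];v,u=np.mgrid[:400,:640]
    c=np.stack([(u-K[0,2])/K[0,0]*z,(v-K[1,2])/K[1,1]*z,z],-1)
    Rm=cv2.Rodrigues(np.array(p["rvec"],float))[0]
    w=(c-np.array(p["tvec"]).ravel())@Rm; w[z==0]=np.nan
    return w
def proj(p,X):
    return cv2.projectPoints(np.atleast_2d(np.array(X,float)),np.array(p["rvec"],float),np.array(p["tvec"],float),p["intrinsics"],None)[0][:,0]
def save(p,n): cv2.imwrite(f"pics/{n}.png",p["image"][:,:,::-1])
E
python3 - <<'E'
from h import *
s=get_state();print({k:np.round(v,3).tolist() for k,v in s.items()})
for n in("side","top"):
    p=viewer.read_camera(n);save(p,n+"0")
    np.savez("/tmp/"+n,**{k:v for k,v in p.items()})
    print(n,p["intrinsics"].tolist(),p["rvec"],p["tvec"])
    for q in("cage","ball","gate_hinge","latch_bar","catch","striker_top","visor_lip","gate","bar_pivot"):
        try:
            for d in finder.find_in(p,q)[:2]: print(q,d["score"],d["at"],world(p,d["at"]).round(4))
        except Exception as e: print(q,e)
E
```

```text
pics
{'clock': 0.0, 'joint_pos': [-1.249, 0.314, 0.045, 1.304, 0.0, 1.431], 'qvel': [-0.0, -0.0, 0.0, -0.001, 0.0, -0.001], 'tau': [0.002, -48.063, 29.853, 0.019, 0.0, 0.0], 'tcp_pos': [0.256, -0.514, 0.23], 'orientation': [-0.001, 0.973, 0.229, -0.0], 'wrist_force': [-0.653, -0.129, -0.819], 'ft_torque': [0.007, 0.014, -0.018], 'finger_gap': 0.085}
side [[515.6301814330702, 0.0, 312.00306260304984], [0.0, 515.6301814330702, 195.14593780289854], [0.0, 0.0, 1.0]] [ 1.83622723 -1.11520719  0.64113617] [-0.31339537  0.41977785  0.89779056]
cage 0.73 [335.2, 196.9] [ 0.6481 -0.0798  0.1719]
ball 0.83 [321.4, 224.0] [ 0.4835 -0.1248  0.1988]
gate_hinge 0.87 [330.4, 223.1] [ 0.498  -0.1395  0.1971]
latch_bar 0.96 [322.8, 223.9] [ 0.5305 -0.1046  0.1665]
catch 0.92 [340.3, 196.3] [ 0.5154 -0.154   0.2593]
catch 0.63 [326.8, 221.0] [ 0.4999 -0.1298  0.1987]
striker_top 0.76 [338.6, 198.6] [ 0.7072 -0.0619  0.1324]
visor_lip 0.75 [340.5, 198.3] [ 0.5146 -0.155   0.2551]
visor_lip 0.39 [415.1, 268.2] [ 0.6371 -0.3008  0.0357]
gate 0.83 [327.0, 225.2] [ 0.5293 -0.1159  0.1669]
bar_pivot 0.82 [322.0, 223.3] [ 0.4833 -0.1264  0.2012]
top [[510.6396983190024, 0.0, 324.1139920300732], [0.0, 510.6396983190024, 201.405990536613], [0.0, 0.0, 1.0]] [ 1.8668928  -1.78902213  0.61679663] [-0.07751131  0.57514007  1.28427698]
cage 0.94 [373.6, 152.1] [ 0.6531 -0.1883  0.333 ]
latch_bar 0.45 [375.0, 150.2] [ 0.6645 -0.1927  0.329 ]
catch 0.79 [376.7, 152.7] [ 0.6503 -0.1968  0.334 ]
striker_top 0.78 [378.3, 151.6] [ 0.6557 -0.2014  0.333 ]
visor_lip 0.57 [375.5, 152.1] [ 0.6538 -0.1936  0.3325]
gate 0.39 [374.4, 150.8] [ 0.6602 -0.1908  0.331 ]
```

View pics/side0.png

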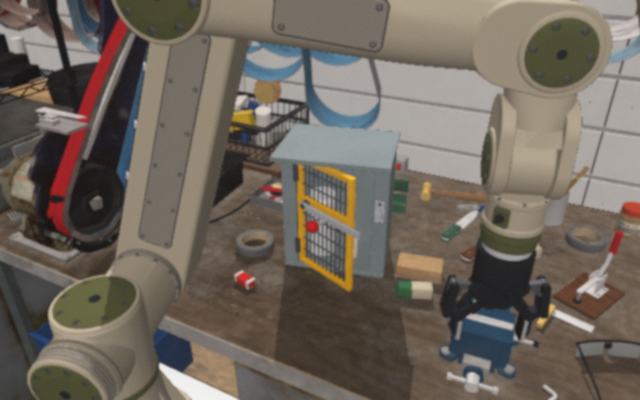

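View pics/top0.png

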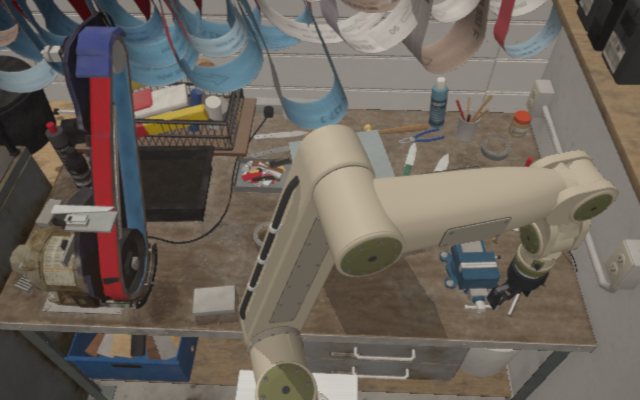

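The side view shows the cage at about (340,200), the yellow gate ajar, the red ball at about (313,227), the magnet at (245,281), the tape at (255,243), the sanding block at (420,267) and the polish bar at (414,290). The arm hides the cage in the top view. Next I fit the cage pose from the depth map.

Run:
```python
from h import *
p=dict(np.load("/tmp/side.npz"));w=cloud(p)
im=p["image"][110:310,220:450,::-1];cv2.imwrite("pics/crop0.png",cv2.resize(im,None,fx=3,fy=3,interpolation=cv2.INTER_CUBIC)[:600,:800])
v,u=np.mgrid[:400,:640];box=(u>265)&(u<405)&(v>115)&(v<290)
roof=w[box&(abs(w[...,2]-.331)<.008)]
print(len(roof),roof[:,2].mean())
r=cv2.minAreaRect((roof[:,:2]*1000).astype(np.float32));print(r,cv2.boxPoints(r))
# side wall
hsv=cv2.cvtColor(p["image"],cv2.COLOR_RGB2HSV)
red=box&((hsv[...,0]<6)|(hsv[...,0]>174))&(hsv[...,1]>150)&(v>210)&(v<240)&(u<325)
print("red",red.sum(),u[red].mean(),v[red].mean(),np.median(w[red],0), w[red].min(0),w[red].max(0))
yel=box&(hsv[...,0]>15)&(hsv[...,0]<30)&(hsv[...,1]>180)
Y=w[yel];Y=Y[np.isfinite(Y[:,0])&(Y[:,2]>0.02)]
l=cv2.fitLine((Y[:,:2]*1000).astype(np.float32),cv2.DIST_HUBER,0,.01,.01).ravel();print("yel",len(Y),l,np.percentile(Y,[1,50,99],axis=0))
sw=w[(u>366)&(u<384)&(v>180)&(v<260)]
l=cv2.fitLine((sw[:,:2]*1000).astype(np.float32),cv2.DIST_HUBER,0,.01,.01).ravel();print("side wall",l)
```

```text
4578 0.3304077685588002
((665.266357421875, -88.39610290527344), (307.8330993652344, 262.1923828125), 13.674368858337402) [[ 484.721        2.5977516]
 [ 546.70416   -252.16278  ]
 [ 845.8117    -179.38995  ]
 [ 783.82855     75.370575 ]]
red 106 311.6698113207547 226.10377358490567 [ 0.45653181 -0.11556997  0.20647546] [ 0.44830154 -0.12717704  0.04469416] [0.69164607 0.02206611 0.21389877]
yel 1696 [ 3.3130300e-01  9.4352442e-01  5.2280139e+02 -1.2265766e+02] [[ 0.49751685 -0.19021127  0.02475726]
 [ 0.51716852 -0.14152961  0.2042278 ]
 [ 0.55835366 -0.02679326  0.31495129]]
side wall [0. 0. 0. 0.]
```

View pics/crop0.png

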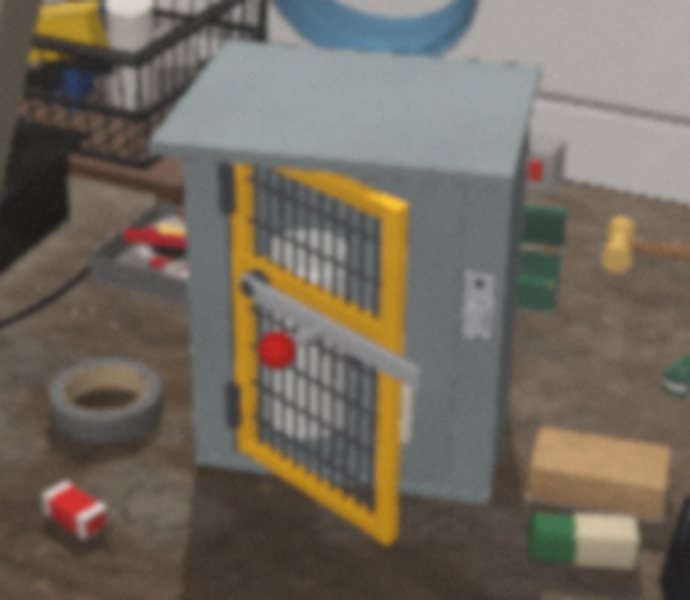

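Run:
```python
from h import *
p=dict(np.load("/tmp/side.npz"));w=cloud(p)
v,u=np.mgrid[:400,:640]
m=((abs(w[...,2]-.331)<.004)&(u>265)&(u<405)&(v>115)&(v<290)).astype(np.uint8)
n,l,st,c=cv2.connectedComponentsWithStats(m);k=1+st[1:,4].argmax();print(st[k])
m=cv2.morphologyEx((l==k).astype(np.uint8),cv2.MORPH_OPEN,np.ones((3,3)))
roof=w[m>0]
r=cv2.minAreaRect((roof[:,:2]*1000).astype(np.float32));print(r,cv2.boxPoints(r),roof[:,2].mean())
# right outer wall / front post of cage: points with z in .05...28
for q in ((348,250),(375,150),(372,200),(372,250),(390,200),(380,255),(290,250),(290,200),(365,260)): print(q,w[q[1],q[0]].round(4))
Z=w[...,2];B=(u>284)&(u<400)&(v>160)&(v<275)&(Z>.05)&(Z<.3)
P=w[B];print(len(P))
import numpy as np
# yellow fit stricter
hsv=cv2.cvtColor(p["image"],cv2.COLOR_RGB2HSV)
yel=((hsv[...,0]>17)&(hsv[...,0]<28)&(hsv[...,1]>200)&(hsv[...,2]>180)&(u>290)&(u<360)&(v>160)&(v<292)).astype(np.uint8)
yel=cv2.erode(yel,np.ones((3,3)));Y=w[yel>0];Y=Y[np.isfinite(Y[:,0])]
print(len(Y),cv2.fitLine((Y[:,:2]*1000).astype(np.float32),cv2.DIST_HUBER,0,.01,.01).ravel(),Y[Y[:,1].argmin()],Y[Y[:,1].argmax()])
```

```text
[ 270  124  131   47 4366]
((618.6312255859375, -100.15483093261719), (210.6584930419922, 261.5960388183594), 13.747328758239746) [[ 485.2364       1.8657341]
 [ 547.4023    -252.2364   ]
 [ 752.02606   -202.1754   ]
 [ 689.86017     51.926743 ]] 0.3306866979686312
(348, 250) [ 0.4986 -0.1829  0.139 ]
(375, 150) [ 0.6218 -0.1873  0.3314]
(372, 200) [ 0.7264 -0.1477  0.1405]
(372, 250) [ 0.6017 -0.2011  0.0797]
(390, 200) [ 0.6475 -0.2217  0.2001]
(380, 255) [ 0.6042 -0.2212  0.0699]
(290, 250) [ 0.5513 -0.0017  0.0473]
(290, 200) [ 0.5531 -0.0058  0.1925]
(365, 260) [ 0.6443 -0.1682  0.0109]
8669
167 [ 3.3542928e-01  9.4206536e-01  5.1166516e+02 -1.5237428e+02] [ 0.49598011 -0.18710253  0.11765534] [ 0.55606571 -0.03185716  0.21395671]
```

```bash
cat >> h.py <<'E'
O=np.array([.667,-.0883]); YAW=np.radians(13.9); G0=.58
def cw(x,y,z,o=None,yaw=None):
    o=O if o is None else o; yaw=YAW if yaw is None else yaw
    c,s=np.cos(yaw),np.sin(yaw); x,y=x/1e3,y/1e3
    return np.array([o[0]+c*x-s*y,o[1]+s*x+c*y,z/1e3])
def gw(a,f,z,g,b=0,o=None,yaw=None):
    """a along gate from hinge, f in front of gate plane, z; mm. gate angle g"""
    c,s=np.cos(g),np.sin(g)
    # along dir in cage: (-sin g,-cos g); front: (-cos g, sin g)
    return cw(-85-s*a-c*f, 87-c*a+s*f, z,o,yaw)
def bar(l,f,h,g,b,**k):
    return gw(37+l*np.cos(b)-h*np.sin(b),18+f,200+l*np.sin(b)+h*np.cos(b),g,**k)
def ballw(g,b,**k): return bar(80,46,0,g,b,**k)
E
python3 - <<'E'
from h import *
p=dict(np.load("/tmp/side.npz"))
import scipy.optimize as so
from scipy.spatial import cKDTree
def draw(k,g,n):
    im=cv2.resize(p["image"][110:310,220:450,::-1],None,fx=3,fy=3,interpolation=cv2.INTER_CUBIC)
    def L(A,c):
        q=(proj(p,A)-[220,110]+.5)*3-.5
        cv2.polylines(im,[q.astype(np.int32)],True,c,1,cv2.LINE_AA)
    L([gw(a,6,z,g,**k) for a,z in((0,22),(174,22),(174,315),(0,315))],(255,0,255))
    L([cw(x,y,331,**k) for x,y in((-150,-125),(-150,125),(71,125),(71,-125))],(0,0,255))
    L([cw(-92,y,z,**k) for y,z in((-125,0),(125,0),(125,319),(-125,319))],(0,255,0))
    L([bar(l,3,h,g,0,**k) for l,h in((0,-9),(175,-9),(175,9),(0,9))],(255,255,0))
    q=(proj(p,[ballw(g,0,**k)])[0]-[220,110]+.5)*3-.5;cv2.circle(im,q.astype(int).tolist(),18,(255,255,0),1)
    cv2.imwrite(f"pics/{n}.png",im)
draw({},.58,"ov0")
print(np.linalg.inv(cv2.Rodrigues(p["rvec"])[0])@-p["tvec"].ravel(), proj(p,[ballw(.58,0)]))
E
```

```text
[-0.36132885 -0.55333462  0.80232179] [[312.71930254 226.48565629]]
```

View pics/ov0.png

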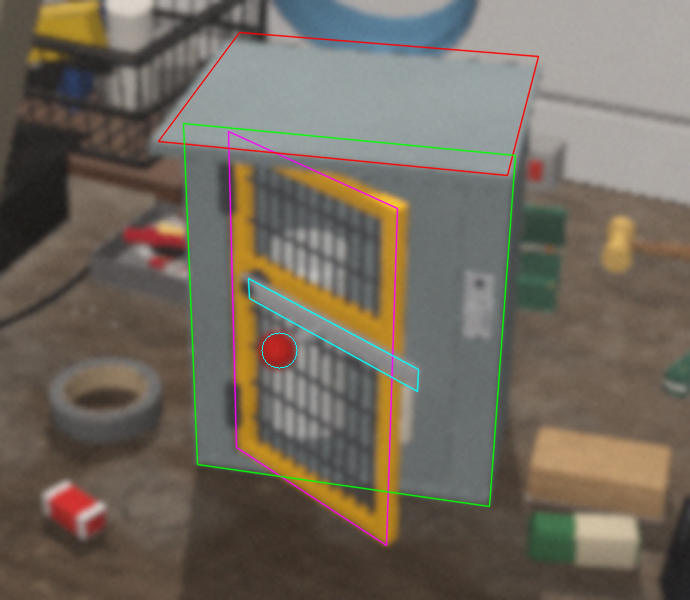

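The overlay lands on the ball, bar, posts and gate, with the gate at about 0.58 rad. I work out the pregrasp next.

```bash
cat >> h.py <<'E'
TG=env.tcp_to_grasp
def grasp_R(g,b=0,tilt=35):
    az=YAW-g; t=np.radians(tilt)
    f=np.array([np.cos(az),np.sin(az),0]); up=np.array([0,0,1.])
    z=-up*np.cos(t)+f*np.sin(t)
    y=np.cross(up,f)  # left
    x=np.cross(y,z); M=np.stack([x,y,z],1)
    # lifting bar: rotate about front normal (bar end is to -left; lifting)
    return R.from_rotvec(-f*0+f*b).as_matrix()@M
def target(g,b=0,tilt=35,back=0,dgr=0,rb=1.0):
    M=grasp_R(g,b*rb,tilt); P=ballw(g,b)
    return P+M[:,2]*(TG-dgr-back),M
def cur():
    s=get_state(); q=np.array(s["orientation"]); return np.array(s["tcp_pos"]),R.from_quat(q[[1,2,3,0]]).as_matrix(),s
def rel(T,base=None):
    p,M=base if base is not None else cur()[:2]
    d=M.T@(T[0]-p)*1e3; r=R.from_matrix(M.T@T[1]).as_rotvec(degrees=True)
    return np.round(d,1),np.round(r,2)
E
python3 - <<'E'
from h import *
print(TG,ballw(.58,0));print(target(.58,back=.09),rel(target(.58,back=.09)))
p,M,s=cur();print(M)
E
```

```text
0.0187 [ 0.46446667 -0.11348427  0.2       ]
(array([ 0.42587643, -0.0999463 ,  0.25840554]), array([[-0.77296727,  0.33103408,  0.54123751],
       [ 0.27116725,  0.9436188 , -0.18987335],
       [-0.57357644,  0.        , -0.81915204]])) (array([ 336.8, -295.8,  -27.1]), array([ -40.7 ,  -17.18, -129.09]))
[[ 8.95249179e-01  4.45565828e-01  1.21318515e-05]
 [ 4.45565825e-01 -8.95249169e-01 -1.41176025e-04]
 [-5.20421827e-05  1.31793259e-04 -9.99999990e-01]]
```

```bash
sed -i 's/-f\*0+f\*b/-f*b/' h.py
python3 - <<'E'
from h import *
print(target(.58,back=.14)[0],rel(target(.58,back=.14)))
E
```

```text
[ 0.39881456 -0.09045263  0.29936314] (array([ 316.8, -316.4,  -68.1]), array([ -40.7 ,  -17.18, -129.09]))
```

>>> {"op": "arm_command", "data": {"motion": [{"x": 80,"y": -70,"z": -35,"rz": -11,"hand": -1},{"x": 160,"y": -140,"z": -65,"rz": -22,"hand": -1},{"x": 240,"y": -210,"z": -65,"rz": -33,"hand": -1},{"x": 301,"y": -286,"z": -68,"rx": -41,"ry": -17,"rz": -129,"hand": -1},{"x": 301,"y": -286,"z": -68,"rx": -41,"ry": -17,"rz": -129,"hand": -1},{"x": 301,"y": -286,"z": -68,"rx": -41,"ry": -17,"rz": -129,"hand": -1},{"x": 301,"y": -286,"z": -68,"rx": -41,"ry": -17,"rz": -129,"hand": -1},{"x": 301,"y": -286,"z": -68,"rx": -41,"ry": -17,"rz": -129,"hand": -1},{"x": 301,"y": -286,"z": -68,"rx": -41,"ry": -17,"rz": -129,"hand": -1},{"x": 301,"y": -286,"z": -68,"rx": -41,"ry": -17,"rz": -129,"hand": -1}]}}

```text
invalid input at $.motion[0]: expected keys x, y, z, rx, ry, rz, hand
```

Run:
```python
from h import *
p,M,s=cur();print(p,s["joint_pos"],s["clock"],s["wrist_force"]);print(rel(target(.58,back=.11)))
```

```text
[ 0.25618916 -0.51483018  0.23133509] [-1.24860896e+00  3.13183187e-01  4.61056986e-02  1.30358108e+00
 -3.31946702e-05  1.43117750e+00] 1.0 [-0.24651652 -0.48805641  0.50928803]
(array([ 328.8, -304. ,  -43.5]), array([ -40.7 ,  -17.18, -129.09]))
```

>>> {"op": "arm_command", "data": {"motion": [{"x": 50,"y": -50,"z": -35,"rx": 0,"ry": 0,"rz": -10,"hand": -1},{"x": 95,"y": -95,"z": -65,"rx": 0,"ry": 0,"rz": -20,"hand": -1},{"x": 140,"y": -140,"z": -68,"rx": 0,"ry": 0,"rz": -30,"hand": -1},{"x": 185,"y": -185,"z": -68,"rx": -41,"ry": -17,"rz": -129,"hand": -1},{"x": 230,"y": -230,"z": -68,"rx": -41,"ry": -17,"rz": -129,"hand": -1},{"x": 275,"y": -275,"z": -68,"rx": -41,"ry": -17,"rz": -129,"hand": -1},{"x": 317,"y": -316,"z": -68,"rx": -41,"ry": -17,"rz": -129,"hand": -1},{"x": 317,"y": -316,"z": -68,"rx": -41,"ry": -17,"rz": -129,"hand": -1},{"x": 317,"y": -316,"z": -68,"rx": -41,"ry": -17,"rz": -129,"hand": -1},{"x": 317,"y": -316,"z": -68,"rx": -41,"ry": -17,"rz": -129,"hand": -1}]}}

```text
clock: 2.25
tcp_pos: [0.3993, -0.0896, 0.2995]
orientation: [0.226, 0.426, 0.875, -0.037]
wrist_force: [-0.2, -0.3, -0.1]
finger_gap: 0.0853
```

Run:
```python
from h import *
p,M,s=cur();print(p,s["joint_pos"],s["clock"],s["wrist_force"]);print(rel(target(.58,back=.11)))
```

```text
[ 0.39930762 -0.08958029  0.29949225] [-0.32211205 -0.38344357 -0.56405598  0.94596034 -0.12881696  0.55537337] 2.25 [-0.21196498 -0.34859254 -0.0857951 ]
(array([-2.7,  4.7, 29.5]), array([ -9.37,  -7.31, -30.34]))
```

>>> {"op": "arm_command", "data": {"motion": [{"x": -3,"y": 5,"z": 30,"rx": -9.4,"ry": -7.3,"rz": -30.3,"hand": -1},{"x": -3,"y": 5,"z": 30,"rx": -9.4,"ry": -7.3,"rz": -30.3,"hand": -1},{"x": -3,"y": 5,"z": 30,"rx": -9.4,"ry": -7.3,"rz": -30.3,"hand": -1},{"x": -3,"y": 5,"z": 30,"rx": -9.4,"ry": -7.3,"rz": -30.3,"hand": -1}]}}

```text
clock: 2.75
tcp_pos: [0.4143, -0.0978, 0.2739]
orientation: [0.296, 0.166, 0.939, -0.05]
wrist_force: [-0.4, -1.1, -0.5]
finger_gap: 0.0854
```

Run:
```python
from h import *
p,M,s=cur();print(p,s["joint_pos"],s["clock"],s["wrist_force"]);print(rel(target(.58,back=.11)),rel(target(.58)))
for n in("side","top"):
    c=viewer.read_camera(n);save(c,n+"1")
    for X in (ballw(.58,0),p): print(n,proj(c,X))
    for d in finder.find_in(c,"ball"): print(d)
```

```text
[ 0.41432791 -0.09778149  0.27385869] [-0.47457172 -0.49569287 -0.7606914   0.70093115  0.07453519 -0.1005922 ] 2.75 [-0.37736371 -1.11956089 -0.46999443]
(array([-0.6,  1.8, -0.7]), array([-0.22, -0.11, -0.69])) (array([ -0.8,   2.2, 109.3]), array([-0.22, -0.11, -0.69]))
side [[312.71930254 226.48565629]]
side [[293.98338837 205.79793548]]
{'at': [324.6, 221.2], 'score': 0.81}
top [[344.15956626 234.21729741]]
top [[338.42832955 233.68265275]]
{'at': [359.5, 229.4], 'score': 0.58}
```

View pics/side1.png

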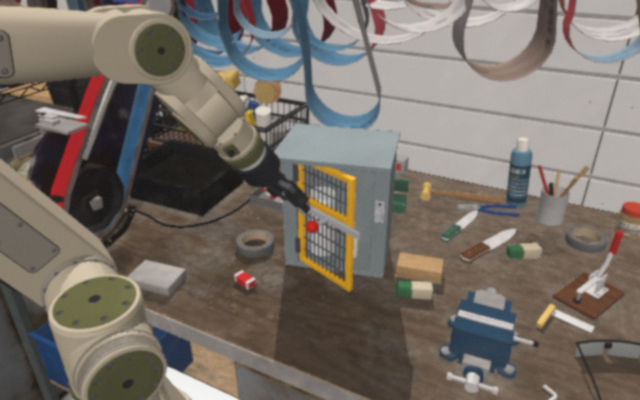

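View pics/top1.png

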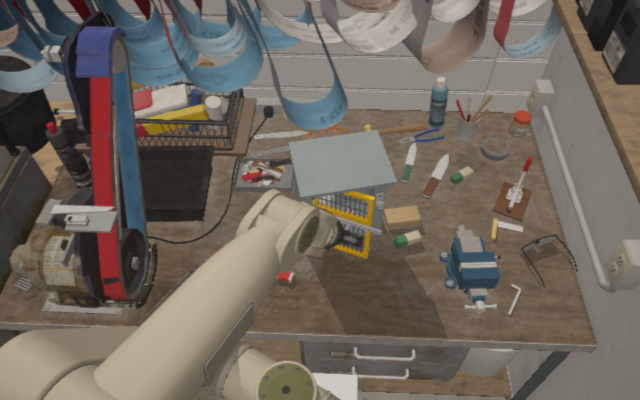

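Side view: the fingers are at about (295,205), just behind and above the ball at (313,227). Top view: the roof is now clear, with corners near (289,150), (378,134), (395,183) and (300,199). I use it to check the cage pose.

```bash
cat > ov.py <<'E'
from h import *
def draw(p,g,b,n,x0,y0,ww,hh,s,k={}):
    im=cv2.resize(p["image"][y0:y0+hh,x0:x0+ww,::-1],None,fx=s,fy=s,interpolation=cv2.INTER_CUBIC)
    def L(A,c):
        q=(proj(p,A)-[x0,y0]+.5)*s-.5
        cv2.polylines(im,[q.astype(np.int32)],True,c,1,cv2.LINE_AA)
    L([gw(a,6,z,g,**k) for a,z in((0,22),(174,22),(174,315),(0,315))],(255,0,255))
    L([cw(x,y,331,**k) for x,y in((-150,-125),(-150,125),(71,125),(71,-125))],(0,0,255))
    L([bar(l,3,h,g,b,**k) for l,h in((0,-9),(175,-9),(175,9),(0,9))],(255,255,0))
    q=(proj(p,[ballw(g,b,**k)])[0]-[x0,y0]+.5)*s-.5;cv2.circle(im,q.astype(int).tolist(),14,(255,255,0),1)
    cv2.imwrite(f"pics/{n}.png",im)
E
python3 - <<'E'
from ov import *
p=viewer.read_camera("top");np.savez("/tmp/top1",**p)
draw(p,.58,0,"ovt1",270,115,150,150,4)
w=cloud(p);v,u=np.mgrid[:400,:640]
m=((abs(w[...,2]-.331)<.006)&(u>270)&(u<405)&(v>115)&(v<220)).astype(np.uint8)
n,l,st,c=cv2.connectedComponentsWithStats(m);k=1+st[1:,4].argmax()
r=w[l==k];rr=cv2.minAreaRect((r[:,:2]*1000).astype(np.float32));print(rr,cv2.boxPoints(rr),r[:,2].mean())
E
```

```text
((617.3253173828125, -98.85516357421875), (213.62179565429688, 262.3775329589844), 13.746472358703613) [[ 482.39996      3.1948643]
 [ 544.74774   -251.66731  ]
 [ 752.2507    -200.9052   ]
 [ 689.9029      53.956985 ]] 0.3306788210339585
```

View pics/ovt1.png

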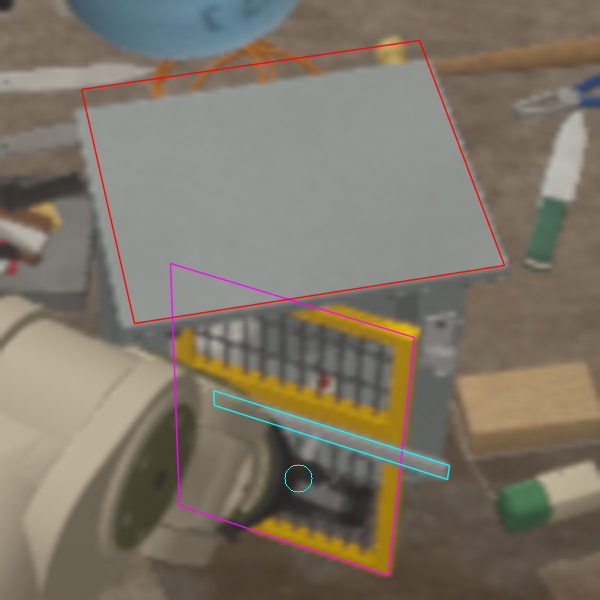

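Run:
```python
from h import *
print(rel(target(.58,back=.0,dgr=-.002)),cur()[0],target(.58)[0])
```

```text
(array([  0.8,   1.2, 111.3]), array([-0.15, -0.11, -0.57])) [ 0.41588719 -0.09743902  0.27475366] [ 0.47458781 -0.1170349   0.18468186]
```

>>> {"op": "arm_command", "data": {"motion": [{"x": 1,"y": 1,"z": 40,"rx": 0,"ry": 0,"rz": -0.5,"hand": -0.6},{"x": 1,"y": 1,"z": 75,"rx": 0,"ry": 0,"rz": -0.5,"hand": -0.4},{"x": 1,"y": 1,"z": 95,"rx": 0,"ry": 0,"rz": -0.5,"hand": -0.3},{"x": 1,"y": 1,"z": 111,"rx": 0,"ry": 0,"rz": -0.5,"hand": -0.3},{"x": 1,"y": 1,"z": 111,"rx": 0,"ry": 0,"rz": -0.5,"hand": -0.2}]}}

```text
clock: 3.62
tcp_pos: [0.4748, -0.117, 0.1813]
orientation: [0.294, 0.161, 0.941, -0.051]
wrist_force: [-0.3, -0.2, 0.0]
finger_gap: 0.0516
```

Run:
```python
from ov import *
p,M,s=cur();print(p,s["joint_pos"],s["clock"],s["wrist_force"],s["finger_gap"]);print(rel(target(.58,dgr=-.002)))
c=viewer.read_camera("side");save(c,"side2");draw(c,.58,0,"ovs2",220,150,200,150,4)
```

```text
[ 0.47478649 -0.11703436  0.18126332] [-0.44196734 -0.2691381  -0.87987125  0.35666302  0.05761432 -0.08565194] 3.625 [-0.30455407 -0.22208985  0.00794899] 0.05156240601580635
(array([-1.8, -0.1, -0.9]), array([-0.11, -0.29, -0.02]))
```

View pics/ovs2.png

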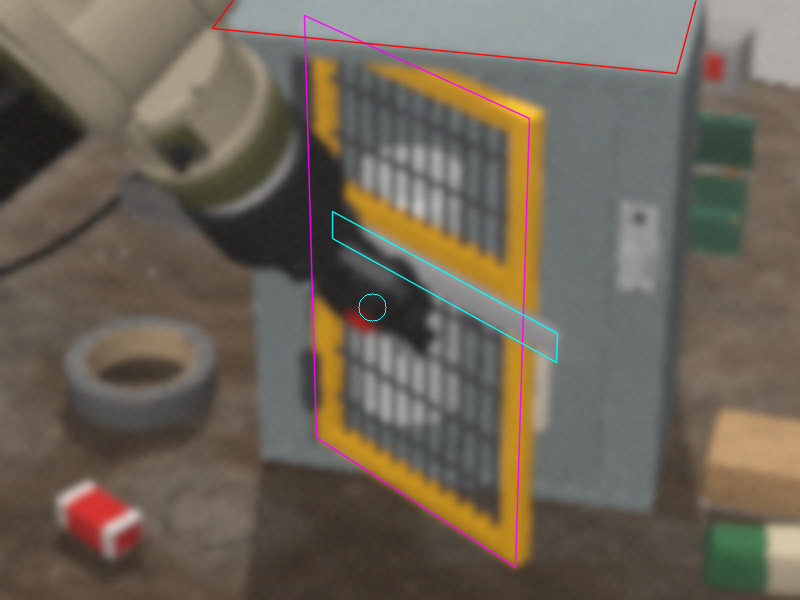

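The ball, with its red lower rim at about (360,322) in the crop, sits between the fingers. I close on it now.

>>> {"op": "arm_command", "data": {"motion": [{"x": 1.5,"y": 0,"z": 0,"rx": 0,"ry": 0,"rz": 0,"hand": 0.3},{"x": 1.5,"y": 0,"z": 0,"rx": 0,"ry": 0,"rz": 0,"hand": 1},{"x": 1.5,"y": 0,"z": 0,"rx": 0,"ry": 0,"rz": 0,"hand": 1},{"x": 1.5,"y": 0,"z": 0,"rx": 0,"ry": 0,"rz": 0,"hand": 1},{"x": 1.5,"y": 0,"z": 0,"rx": 0,"ry": 0,"rz": 0,"hand": 1}], "force": 35}}

```text
clock: 4.3
tcp_pos: [0.4747, -0.1163, 0.1832]
orientation: [0.297, 0.16, 0.94, -0.05]
wrist_force: [4.3, 3.3, -2.9]
finger_gap: 0.0262
```

Run:
```python
from ov import *
p,M,s=cur();print(p,s["clock"],s["wrist_force"],M.T@s["wrist_force"],s["finger_gap"])
b=(p,M)
off=rel(target(.58),b);print("off",off)
# path relative preserving present offset: T_obj motion
def seq(L,g0,b0):
    B=target(g0,b0)
    for g,bb in L:
        T=target(g,bb)
        Rr=T[1]@B[1].T
        c0=ballw(g0,b0);c1=ballw(g,bb)
        print(g,bb,rel((c1+Rr@(p-c0),Rr@M),b))
seq([(.58,.05),(.58,.1),(.58,.15),(.58,.2),(.58,.25)],.58,0)
```

```text
[ 0.47469238 -0.1163304   0.18318817] 4.3 [ 4.29857988  3.3093793  -2.90572176] [-0.75662423  4.54395524  4.08080749] 0.026186359034571255
off (array([-1. , -0.7, -1.1]), array([0.02, 0.05, 0.02]))
0.58 0.05 (array([-2.3, -0.7, -3.3]), array([ 2.35,  0.  , -1.65]))
0.58 0.1 (array([-4.6, -1.3, -6.5]), array([ 4.69,  0.  , -3.29]))
0.58 0.15 (array([-6.9, -1.6, -9.9]), array([ 7.04,  0.  , -4.94]))
0.58 0.2 (array([ -9.2,  -1.8, -13.2]), array([ 9.38,  0.01, -6.58]))
0.58 0.25 (array([-11.6,  -1.7, -16.5]), array([ 1.173e+01,  1.000e-02, -8.230e+00]))
```

>>> {"op": "arm_command", "data": {"motion": [{"x": -2.3,"y": -0.7,"z": -3.3,"rx": 2.4,"ry": 0,"rz": -1.7,"hand": 1},{"x": -4.6,"y": -1.3,"z": -6.5,"rx": 4.7,"ry": 0,"rz": -3.3,"hand": 1},{"x": -6.9,"y": -1.6,"z": -9.9,"rx": 7.0,"ry": 0,"rz": -4.9,"hand": 1},{"x": -9.2,"y": -1.8,"z": -13.2,"rx": 9.4,"ry": 0,"rz": -6.6,"hand": 1},{"x": -11.6,"y": -1.7,"z": -16.5,"rx": 11.7,"ry": 0,"rz": -8.2,"hand": 1},{"x": -11.6,"y": -1.7,"z": -16.5,"rx": 11.7,"ry": 0,"rz": -8.2,"hand": 1}]}}

```text
clock: 5.05
tcp_pos: [0.474, -0.1179, 0.2031]
orientation: [0.274, 0.122, 0.939, -0.167]
wrist_force: [3.1, 1.0, -0.7]
finger_gap: 0.0256
```

Run:
```python
from ov import *
p,M,s=cur();print(p,s["clock"],s["wrist_force"],M.T@s["wrist_force"],s["finger_gap"])
print("off",rel(target(.58,.25)))
c=viewer.read_camera("side");draw(c,.58,.25,"ovs3",220,150,200,150,4)
```

```text
[ 0.47403151 -0.11792408  0.20314911] 5.05 [ 3.09416963  1.03332165 -0.73223359] [-1.98849994  2.11760821  1.65511595] 0.025642212233926313
off (array([-1.2, -0.7, -1.2]), array([-0.01,  0.02,  0.03]))
```

View pics/ovs3.png

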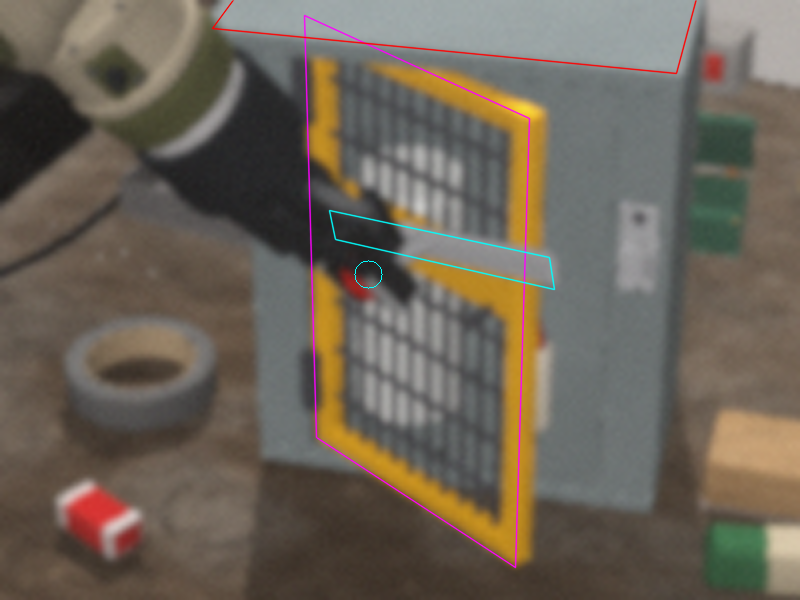

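The bar is up at about 0.25 rad and the force is small. I work out the swing rows.

```bash
cat >> h.py <<'E'
def seq(L,g0,b0,tilt=35,rb=1):
    p,M,s=cur();b=(p,M);B=target(g0,b0)
    for i,(g,bb) in enumerate(L):
        T=target(g,bb); Rr=T[1]@B[1].T
        c0=ballw(g0,b0);c1=ballw(g,bb)
        d,r=rel((c1+Rr@(p-c0),Rr@M),b); print(round(g,3),round(bb,3),d.tolist(),r.tolist())
E
python3 - <<'E'
from h import *
seq([(g,.25) for g in np.arange(.53,.14,-.05)],.58,.25)
E
```

```text
0.53 0.25 [-4.5, -2.4, 3.9] [-1.59, -0.71, -2.27]
0.48 0.25 [-9.2, -4.6, 7.9] [-3.19, -1.41, -4.55]
0.43 0.25 [-14.0, -6.5, 11.8] [-4.78, -2.12, -6.82]
0.38 0.25 [-18.9, -8.0, 15.7] [-6.37, -2.83, -9.09]
0.33 0.25 [-23.9, -9.3, 19.6] [-7.96, -3.54, -11.37]
0.28 0.25 [-29.0, -10.2, 23.5] [-9.56, -4.24, -13.64]
0.23 0.25 [-34.2, -10.8, 27.4] [-11.15, -4.95, -15.92]
0.18 0.25 [-39.5, -11.2, 31.1] [-12.74, -5.66, -18.19]
```

>>> {"op": "arm_command", "data": {"motion": [{"x": -4.5,"y": -2.4,"z": 3.9,"rx": -1.6,"ry": -0.7,"rz": -2.3,"hand": 1},{"x": -9.2,"y": -4.6,"z": 7.9,"rx": -3.2,"ry": -1.4,"rz": -4.5,"hand": 1},{"x": -14,"y": -6.5,"z": 11.8,"rx": -4.8,"ry": -2.1,"rz": -6.8,"hand": 1},{"x": -18.9,"y": -8,"z": 15.7,"rx": -6.4,"ry": -2.8,"rz": -9.1,"hand": 1},{"x": -23.9,"y": -9.3,"z": 19.6,"rx": -8,"ry": -3.5,"rz": -11.4,"hand": 1},{"x": -23.9,"y": -9.3,"z": 19.6,"rx": -8,"ry": -3.5,"rz": -11.4,"hand": 1}]}}

```text
clock: 5.85
tcp_pos: [0.5002, -0.1367, 0.2025]
orientation: [0.293, 0.003, 0.947, -0.129]
wrist_force: [6.8, 8.8, -1.7]
finger_gap: 0.026
```

Run:
```python
from ov import *
p,M,s=cur();print(p,s["clock"],s["joint_pos"],s["wrist_force"],M.T@s["wrist_force"],s["finger_gap"])
print("off",rel(target(.33,.25)))
c=viewer.read_camera("side");draw(c,.33,.25,"ovs4",220,150,200,150,4)
seq([(g,.25) for g in np.arange(.28,-.03,-.05)],.33,.25)
```

```text
[ 0.50022258 -0.13672639  0.20253628] 5.85 [-0.42318759 -0.24451041 -0.83966434  0.32319892  0.0025345  -0.41552823] [ 6.75413813  8.84174401 -1.66945667] [-5.28102791  9.50525068  2.88840065] 0.026027516874460952
off (array([-1.3, -1.3, -1.8]), array([ 0.29,  0.03, -0.01]))
0.28 0.25 [-4.5, -2.5, 3.9] [-1.59, -0.7, -2.28]
0.23 0.25 [-9.2, -4.6, 7.8] [-3.19, -1.39, -4.55]
0.18 0.25 [-13.9, -6.5, 11.7] [-4.78, -2.09, -6.83]
0.13 0.25 [-18.8, -8.1, 15.6] [-6.37, -2.79, -9.11]
0.08 0.25 [-23.8, -9.3, 19.5] [-7.97, -3.49, -11.38]
0.03 0.25 [-28.9, -10.3, 23.4] [-9.56, -4.18, -13.66]
-0.02 0.25 [-34.1, -11.0, 27.2] [-11.15, -4.88, -15.93]
```

View pics/ovs4.png

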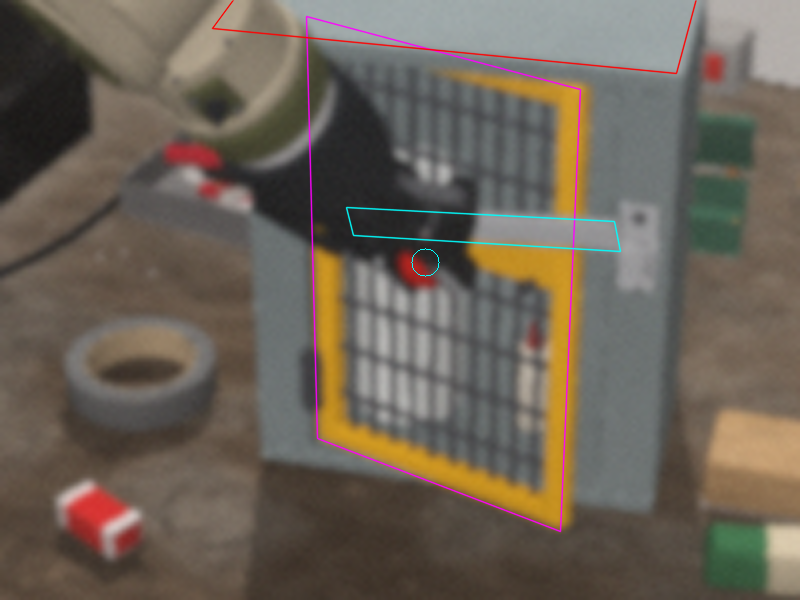

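Gate at 0.33 and bar at 0.25, both as modelled. There is a 9 N sideways pull, so I add a small +y relief.

>>> {"op": "arm_command", "data": {"motion": [{"x": -4.5,"y": -1.8,"z": 3.9,"rx": -1.6,"ry": -0.7,"rz": -2.3,"hand": 1},{"x": -9.2,"y": -3.2,"z": 7.8,"rx": -3.2,"ry": -1.4,"rz": -4.5,"hand": 1},{"x": -13.9,"y": -4.5,"z": 11.7,"rx": -4.8,"ry": -2.1,"rz": -6.8,"hand": 1},{"x": -18.8,"y": -5.8,"z": 15.6,"rx": -6.4,"ry": -2.8,"rz": -9.1,"hand": 1},{"x": -18.8,"y": -5.8,"z": 15.6,"rx": -6.4,"ry": -2.8,"rz": -9.1,"hand": 1}]}}

```text
clock: 6.52
tcp_pos: [0.5235, -0.1464, 0.2023]
orientation: [0.304, -0.09, 0.943, -0.101]
wrist_force: [3.6, 4.0, 1.4]
finger_gap: 0.0257
```

Run:
```python
from ov import *
p,M,s=cur();print(p,s["clock"],s["joint_pos"],s["wrist_force"],M.T@s["wrist_force"],s["finger_gap"])
print("off",rel(target(.13,.25)))
c=viewer.read_camera("side");draw(c,.13,.25,"ovs5",220,150,200,150,4)
seq([(g,.25) for g in np.arange(.09,-.05,-.03)],.13,.25)
```

```text
[ 0.52351095 -0.14637326  0.20228092] 6.525 [-0.51970326 -0.1903664  -0.79762745  0.33247524  0.1772771  -0.65274132] [3.63922988 3.99282375 1.41450623] [-4.61762366  3.1026314   0.48856275] 0.025696978394354832
off (array([-1.5, -2.1, -1.7]), array([ 0.11, -0.06, -0.07]))
0.09 0.25 [-3.6, -2.0, 3.1] [-1.27, -0.56, -1.82]
0.06 0.25 [-6.3, -3.4, 5.5] [-2.23, -0.98, -3.19]
0.03 0.25 [-9.1, -4.6, 7.8] [-3.18, -1.41, -4.55]
0.0 0.25 [-11.9, -5.8, 10.1] [-4.14, -1.83, -5.92]
-0.03 0.25 [-14.8, -6.8, 12.5] [-5.09, -2.25, -7.29]
```

View pics/ovs5.png

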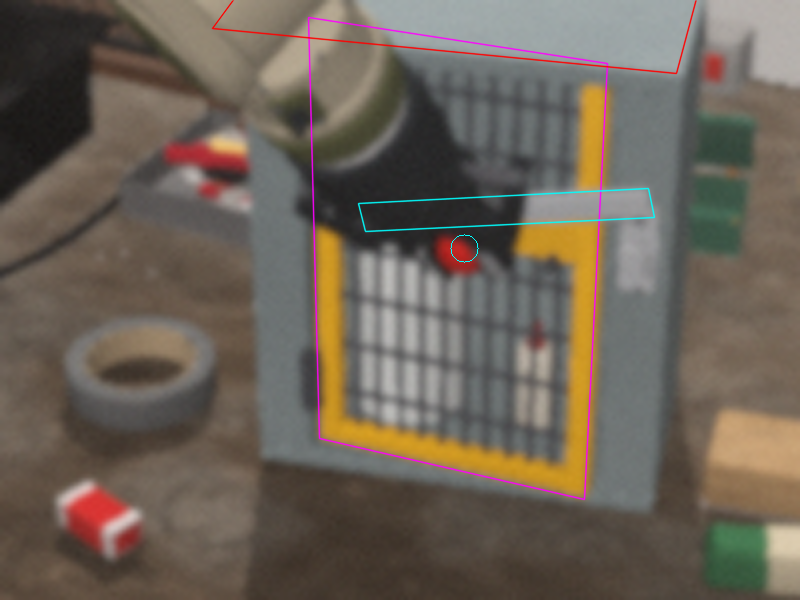

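Gate at about 0.12 with the bar above the striker. I close to the stop now.

>>> {"op": "arm_command", "data": {"motion": [{"x": -3.6,"y": -1.7,"z": 3.1,"rx": -1.3,"ry": -0.6,"rz": -1.8,"hand": 1},{"x": -6.3,"y": -2.9,"z": 5.5,"rx": -2.2,"ry": -1,"rz": -3.2,"hand": 1},{"x": -9.1,"y": -4.0,"z": 7.8,"rx": -3.2,"ry": -1.4,"rz": -4.5,"hand": 1},{"x": -11.9,"y": -5.0,"z": 10.1,"rx": -4.1,"ry": -1.8,"rz": -5.9,"hand": 1},{"x": -11.9,"y": -5.0,"z": 10.1,"rx": -4.1,"ry": -1.8,"rz": -5.9,"hand": 1}]}}

```text
clock: 7.2
tcp_pos: [0.5394, -0.1503, 0.2017]
orientation: [0.309, -0.151, 0.935, -0.082]
wrist_force: [2.5, 0.7, 2.8]
finger_gap: 0.0261
```

Run:
```python
from ov import *
p,M,s=cur();print(p,s["clock"],s["joint_pos"],s["wrist_force"],M.T@s["wrist_force"],s["finger_gap"])
print("off",rel(target(.0,.25)))
c=viewer.read_camera("side");draw(c,.0,.25,"ovs6",220,150,200,150,4)
seq([(-.015,.25)],.0,.25)
seq([(0,b) for b in np.arange(.2,-.01,-.05)],.0,.25)
```

```text
[ 0.53937875 -0.15025945  0.20170706] 7.2 [-0.56427324 -0.1402689  -0.75261263  0.36086709  0.27491872 -0.79972648] [2.53838192 0.65735754 2.75526667] [-3.68096973 -0.65186916 -0.70180095] 0.026054102051901635
off (array([-1.9, -2.6, -1.9]), array([-0.01, -0.21, -0.04]))
-0.015 0.25 [-1.3, -0.8, 1.2] [-0.48, -0.21, -0.68]
0 0.2 [2.2, 1.0, 3.2] [-2.35, 0.0, 1.63]
0 0.15 [4.4, 2.2, 6.3] [-4.71, 0.0, 3.27]
0 0.1 [6.5, 3.6, 9.3] [-7.06, 0.01, 4.9]
0 0.05 [8.6, 5.1, 12.3] [-9.41, 0.01, 6.54]
0 0.0 [10.6, 6.9, 15.3] [-11.76, 0.01, 8.17]
```

View pics/ovs6.png

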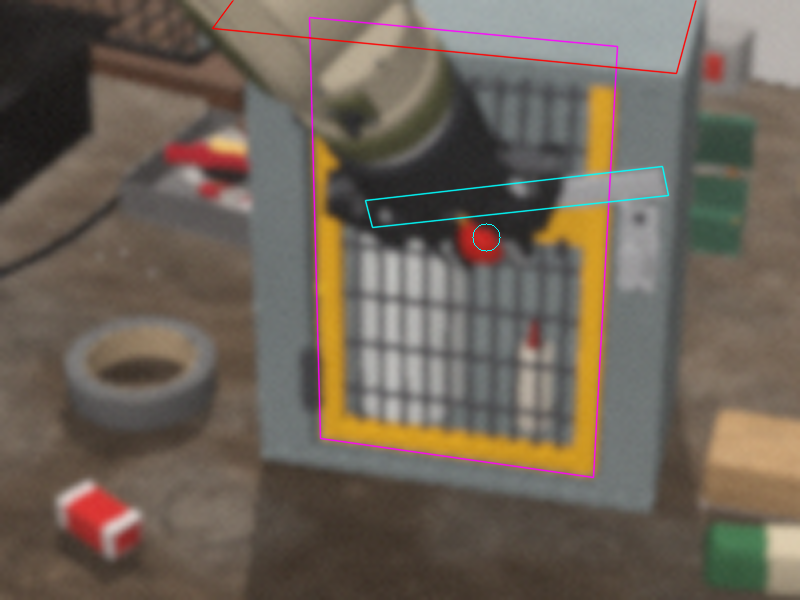

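>>> {"op": "arm_command", "data": {"motion": [{"x": -1.3,"y": -0.6,"z": 1.2,"rx": -0.5,"ry": -0.2,"rz": -0.7,"hand": 1},{"x": -2.6,"y": -1.0,"z": 2.4,"rx": -1,"ry": -0.4,"rz": -1.4,"hand": 1},{"x": -2.6,"y": -1.0,"z": 2.4,"rx": -1,"ry": -0.4,"rz": -1.4,"hand": 1}]}}

```text
clock: 7.62
tcp_pos: [0.5404, -0.1501, 0.1988]
orientation: [0.307, -0.165, 0.934, -0.077]
wrist_force: [-6.8, -3.9, 3.7]
finger_gap: 0.0259
```

Run:
```python
from ov import *
p,M,s=cur();print(p,s["clock"],s["wrist_force"],M.T@s["wrist_force"],s["finger_gap"])
c=viewer.read_camera("side");draw(c,-.0,.25,"ovs7",220,150,200,150,4)
seq([(-.03,b) for b in np.arange(.2,-.01,-.05)],-.03,.25)
```

```text
[ 0.54041947 -0.15014514  0.19884881] 7.625 [-6.79207511 -3.93268127  3.74265636] [ 4.49095492 -2.81163569 -6.89432894] 0.025892431290606834
-0.03 0.2 [2.1, 1.1, 3.1] [-2.36, -0.0, 1.62]
-0.03 0.15 [4.2, 2.4, 6.1] [-4.73, -0.0, 3.24]
-0.03 0.1 [6.2, 3.9, 9.1] [-7.09, -0.0, 4.86]
-0.03 0.05 [8.2, 5.5, 12.0] [-9.45, -0.01, 6.48]
-0.03 0.0 [10.2, 7.3, 14.9] [-11.82, -0.01, 8.1]
```

View pics/ovs7.png

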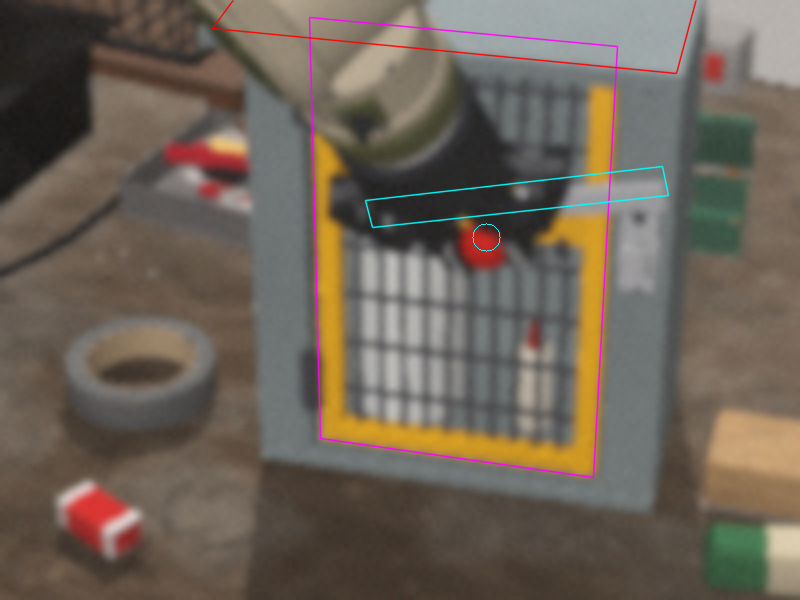

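The gate is at its stop, with about 8 N pushing back, and the bar is still raised. I lower it now.

>>> {"op": "arm_command", "data": {"motion": [{"x": 2.1,"y": 1.1,"z": 3.1,"rx": -2.4,"ry": 0,"rz": 1.6,"hand": 1},{"x": 4.2,"y": 2.3,"z": 6.1,"rx": -4.7,"ry": 0,"rz": 3.2,"hand": 1},{"x": 6.2,"y": 3.7,"z": 9.1,"rx": -7.1,"ry": 0,"rz": 4.9,"hand": 1},{"x": 7.5,"y": 4.8,"z": 10.9,"rx": -8.5,"ry": 0,"rz": 5.8,"hand": 1},{"x": 7.5,"y": 4.8,"z": 10.9,"rx": -8.5,"ry": 0,"rz": 5.8,"hand": 1}]}}

```text
clock: 8.3
tcp_pos: [0.5399, -0.1487, 0.1844]
orientation: [0.297, -0.14, 0.945, 0.009]
wrist_force: [-5.9, -4.1, 1.9]
finger_gap: 0.0262
```

Run:
```python
from ov import *
p,M,s=cur();print(p,s["clock"],s["wrist_force"],M.T@s["wrist_force"],s["finger_gap"])
print(rel(target(0,0)))
c=viewer.read_camera("side");draw(c,-.0,.0,"ovs8",220,150,200,150,4)
```

```text
[ 0.53991485 -0.14868503  0.18436493] 8.3 [-5.91841643 -4.05624227  1.93730423] [ 4.60204213 -2.42999316 -5.30568031] 0.026154640096623296
(array([ 0.3, -1.9, -0.4]), array([-2.12, -0.56,  3.63]))
```

View pics/ovs8.png

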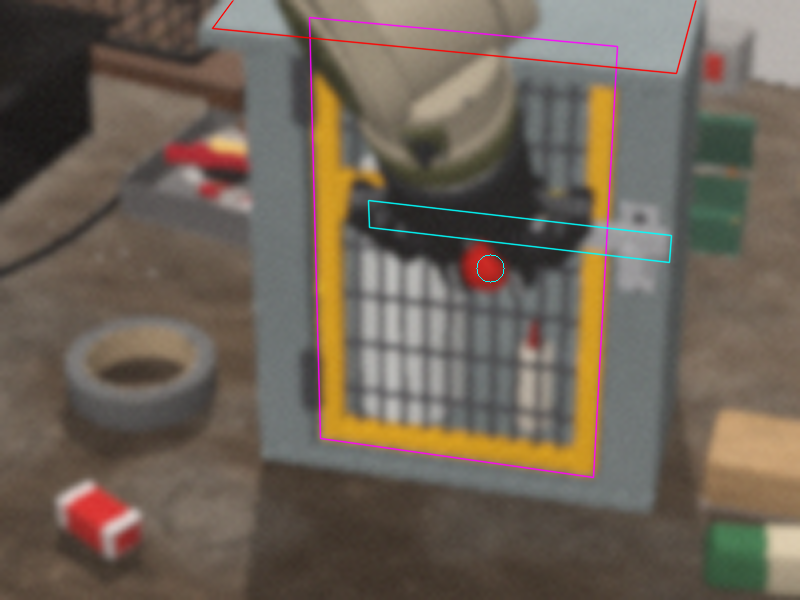

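>>> {"op": "arm_command", "data": {"motion": [{"x": 0.9,"y": 0.1,"z": 1.2,"rx": -1,"ry": 0,"rz": 0.7,"hand": 1},{"x": 1.8,"y": 0.2,"z": 2.4,"rx": -2,"ry": 0,"rz": 1.4,"hand": 1},{"x": 1.8,"y": 0.2,"z": 2.4,"rx": -2,"ry": 0,"rz": 1.4,"hand": 1}]}}

```text
clock: 8.72
tcp_pos: [0.54, -0.1481, 0.1831]
orientation: [0.295, -0.134, 0.945, 0.029]
wrist_force: [-14.8, 0.8, 12.5]
finger_gap: 0.0259
```

Run:
```python
from ov import *
p,M,s=cur();print(p,s["clock"],s["wrist_force"],M.T@s["wrist_force"],s["finger_gap"])
c=viewer.read_camera("side");draw(c,-.0,.0,"ovs9",220,150,200,150,4)
```

```text
[ 0.53999688 -0.14811103  0.18306597] 8.725 [-14.83269825   0.80993839  12.52383676] [  4.42404334   4.48838422 -18.37916408] 0.025926909172611538
```

View pics/ovs9.png

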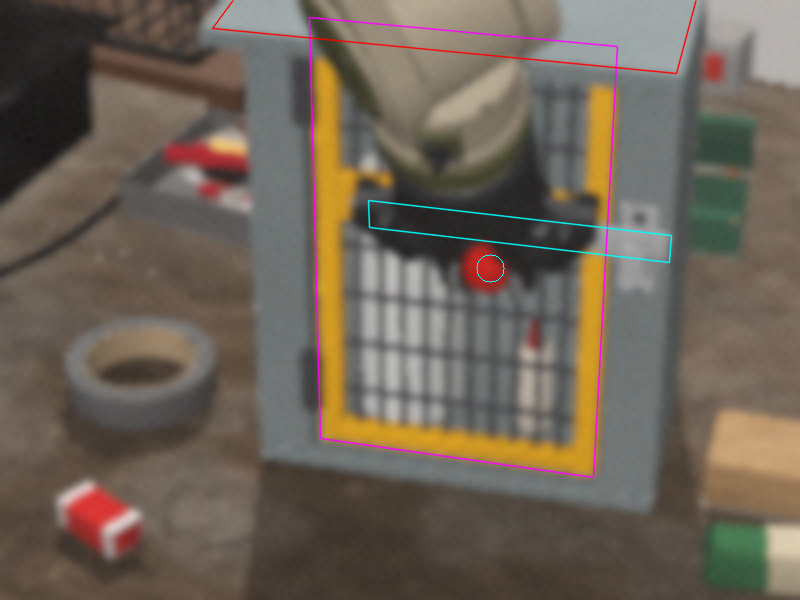

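A 12 N upward reaction says the bar is bottomed. I open the fingers and back straight out.

>>> {"op": "arm_command", "data": {"motion": [{"x": 0,"y": 0,"z": 0,"rx": 0,"ry": 0,"rz": 0,"hand": -0.2},{"x": 0,"y": 0,"z": 0,"rx": 0,"ry": 0,"rz": 0,"hand": -0.4},{"x": 0,"y": 0,"z": 0,"rx": 0,"ry": 0,"rz": 0,"hand": -0.4},{"x": 0,"y": 0,"z": 0,"rx": 0,"ry": 0,"rz": 0,"hand": -0.4}]}}

```text
clock: 9.28
tcp_pos: [0.542, -0.1484, 0.1837]
orientation: [0.297, -0.135, 0.945, 0.028]
wrist_force: [-0.1, 0.2, 0.2]
finger_gap: 0.0602
```

>>> {"op": "arm_command", "data": {"motion": [{"x": 0,"y": 0,"z": -10,"rx": 0,"ry": 0,"rz": 0,"hand": -0.4},{"x": 0,"y": 0,"z": -30,"rx": 0,"ry": 0,"rz": 0,"hand": -0.4},{"x": 0,"y": 0,"z": -60,"rx": 0,"ry": 0,"rz": 0,"hand": -0.4},{"x": 0,"y": 0,"z": -90,"rx": 0,"ry": 0,"rz": 0,"hand": -0.4},{"x": 0,"y": 0,"z": -120,"rx": 0,"ry": 0,"rz": 0,"hand": -0.4},{"x": 0,"y": 0,"z": -150,"rx": 0,"ry": 0,"rz": 0,"hand": -0.4},{"x": 0,"y": 0,"z": -150,"rx": 0,"ry": 0,"rz": 0,"hand": -0.4}]}}

```text
clock: 10.15
tcp_pos: [0.459, -0.1698, 0.31]
orientation: [0.298, -0.134, 0.945, 0.026]
wrist_force: [0.6, 0.3, -0.7]
finger_gap: 0.06
```

Run:
```python
from ov import *
p,M,s=cur();print(p,s["clock"],s["wrist_force"],s["finger_gap"])
c=viewer.read_camera("side");draw(c,-.0,.0,"ovs10",220,150,200,150,4);save(c,"side10")
im=cv2.resize(c["image"][180:240,280:400,::-1],None,fx=6,fy=6,interpolation=cv2.INTER_CUBIC);cv2.imwrite("pics/z10.png",im)
```

```text
[ 0.4590424  -0.16980367  0.31004139] 10.15 [ 0.61165095  0.30168675 -0.69017867] 0.05995649094845628
```

View pics/ovs10.png

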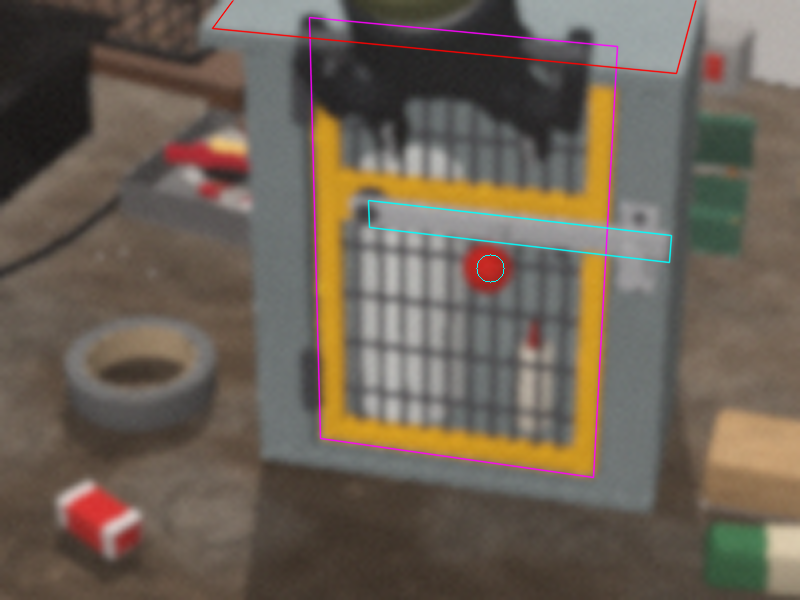

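View pics/z10.png

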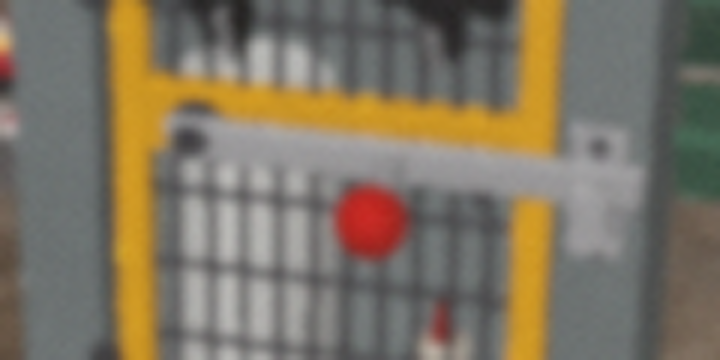

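The bar looks level at the catch, from (175,130) to (640,185) in the zoom. I measure the gate angle to rule out the bar resting in front of the striker.

Run:
```python
from ov import *
c=viewer.read_camera("side");w=cloud(c);v,u=np.mgrid[:400,:640]
hsv=cv2.cvtColor(c["image"],cv2.COLOR_RGB2HSV)
y=((hsv[...,0]>17)&(hsv[...,0]<28)&(hsv[...,1]>190)&(hsv[...,2]>150)&(u>295)&(u<376)&(v>170)&(v<272)).astype(np.uint8)
Y=w[y>0];Y=Y[np.isfinite(Y[:,0])&(Y[:,2]>.03)]
q=cv2.fitLine((Y[:,:2]*1000).astype(np.float32),cv2.DIST_HUBER,0,.01,.01).ravel()
d=-q[:2]*np.sign(q[1]); print(len(Y),q,"gate",(YAW-np.pi/2)-np.arctan2(d[1],d[0]))
def cage(X):
    d=X[:,:2]-O; a,s=np.cos(YAW),np.sin(YAW); return np.c_[a*d[:,0]+s*d[:,1],-s*d[:,0]+a*d[:,1]]*1e3
C=cage(Y); 
for lo,hi in((-90,-75),(60,85)):
    k=(C[:,1]>lo)&(C[:,1]<hi);print(lo,k.sum(),np.median(C[k,0]))
m=(hsv[...,1]<60)&(u>300)&(u<386)&(abs(w[...,2]-.2)<.007)
B=w[m];C=cage(B);k=(C[:,0]<-97)&(C[:,0]>-125)
for lo in range(-130,60,15):
    kk=k&(C[:,1]>lo)&(C[:,1]<lo+15);print(lo,kk.sum(),np.median(C[kk,0]) if kk.any() else None)
for g in(0,.1): print(g,proj(c,[gw(174,6,60,g),gw(174,6,30,g)]).round(1).tolist())
a=[]
for i in range(6):
    a.append(get_state()["clock"]); 
for n in("sanding_block","polish_bar","tape_roll","block_magnet"):
    print(n,[(d["at"],round(d["score"],2)) for d in finder.find_in(c,n)[:1]])
```

```text
1118 [ 2.3900203e-01 -9.7101909e-01  5.7807025e+02 -1.1016763e+02] gate 0.0012627951359407419
-90 343 -92.2239075644679
60 392 -91.74132988601926
-130 14 -107.12752568624052
-115 59 -117.25082199910008
-100 39 -106.95092636803093
-85 33 -106.98266574912851
-70 35 -106.0881096203056
-55 34 -106.69153891410592
-40 35 -108.19619839578641
-25 37 -106.51016332844414
-10 35 -106.80004334060482
5 30 -107.05831264446041
20 36 -106.97320070653069
35 36 -106.92233331909588
50 20 -106.73542803292105
0 [[368.8, 256.4], [368.2, 266.4]]
0.1 [[367.1, 260.5], [366.6, 270.5]]
sanding_block [([417.8, 267.9], 0.86)]
polish_bar [([415.7, 292.5], 0.82)]
tape_roll [([255.9, 240.2], 0.97)]
block_magnet [([245.7, 281.8], 0.65)]
```

Gate is at about 0.001 rad. The bar's front face lies at x = -107 mm and the striker's at -117 mm, so the bar is behind the striker. Nothing loose has moved, so I hand in.

Run:
```python
from h import *
print(get_state()["wrist_force"],np.abs(get_state()["qvel"]).max()); print(hand_in())
```

```text
[ 0.65339406 -0.04289045  0.45617266] 0.003965917605487428
the job is handed in; nothing more can be done
None
```

The solvent cage gate is shut, with the latch bar lying down in the catch behind the striker. I have handed the job in; it gave no verdict.

I gripped the red ball from in front with the tool tilted 35°. I lifted the bar to about 0.25 rad with the gate at 0.58 rad and swung the gate along its hinge arc to the stop. I then lowered the bar until it bottomed, let go and backed off about 150 mm. The clock was a little past 10 s of the 35 s allowed.

My last checks, all from the side camera and the robot's state:
- **Gate angle:** about 0.001 rad.
- **Bar behind striker:** the bar's front face is at x = -107 mm of the cage and the striker's at -117 mm.
- **Bar level:** it lines up with the level-bar overlay. I judged this by eye and did not compute an angle.
- **Gripper:** clear of everything, with wrist force under 1 N.
- **Loose things:** all four lie within a few pixels of where they stood in the first picture. I compared pixel positions by eye and did not measure distances.

No check failed. The cage model was off by about 2–3 mm, which caused a brief sideways pull of 9 N while the gate swung. The highest force I read, about 19 N, came as I pressed the bar down.

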